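Load a cut rail into the drilling jig and clamp it

TASK

Get the cut piece of mounting rail ready for drilling: with the fingertips only, without picking it up, push it lengthwise through the narrow guide of the drilling jig until its front end is fully home against the stop block, then push the clamp lever right round so that its cam holds the rail tight. Leave the lever alone until the rail is home, and do not disturb the tools and parts lying about.

Things in the scene. Friction and masses are not known exactly. Their poses are not given: they have to be found in the camera images.
- jig: Rail drilling jig, screwed down: a plywood board (x -190 to +175 mm, y -45 to +80 mm, top 15 mm over the bench) with dark steel guides. Origin under the board on the guide's centre line, at bench height; x = feed direction (towards the stop), y = towards the clamp, z up. The board is bare and flat at x < 20 mm; the stop block at the far end tops out 34 mm over the bench
- jig_mouth (a point): Inner end of the flared mouth, on the centre line at board height (x = 47 mm in the jig's frame; axes as the jig's). From here the channel is 38 mm wide: on -y a fence runs on to the stop, on +y a cheek ends 38 mm further. Wings (26 mm over the bench) flare the mouth to 56 mm, 24 mm before this point. A bush plate bridges the channel, 11 mm above the board, top at 34 to 39 mm
- jig_stop (a point): Face of the stop block (48 mm wide, 19 mm high over the board, on the centre line, x = 145 mm in the jig's frame) that the rail's front end must meet, at the rail's half height; axes as the jig's
- rail: Straight piece of plain metal mounting rail, 35 mm wide over its brims, 160 mm long, 7.5 mm high, about 60 g: a flat slotted web below (25 mm wide), brims at the top. Lies loose and flat on the board before the mouth, up to 15 mm off the centre line and 0.2 rad askew. Origin at the centre of its underside; own y axis along it from rear to front (towards the mouth), z up. Slides at under 1 N
- rail_front (a point): Centre of the rail's front end face, at half height (the end nearest the mouth)
- rail_rear (a point): Centre of the rail's rear end face, at half height; when the rail is home the rear end lies 62 mm before the inner end of the mouth, so the fingers need not enter the channel
- clamp (a joint): Angle (rad) of the eccentric clamp lever about its upright pivot, -0.5 to 1.57, counter-clockwise from above positive. Starts open at -0.4 to 0.2, the cam clear of the channel. With the rail in place the cam bites from about 1.0, is tight from 1.3 and ends at 1.57. Stays where it is left; 1 to 2 N at the knob move it, up to 10 N while biting, when it shifts the rail up to 3 mm against the fence
- clamp_pivot (a point): Pivot axis of the clamp lever, at the height of the knob's middle (55 mm over the bench); at x = 115, y = 35 mm in the jig's frame; axes as the jig's
- clamp_knob (a point): Middle of the upright black knob on the clamp lever: 18 mm in diameter, spanning 36 to 74 mm over the bench, 75 mm from the pivot axis. Its direction from the pivot is 65 degrees from the jig's x axis towards its y axis at joint value 0. The lever bar below it is 12 mm wide at 33 to 39 mm over the bench, and swings above the guides
- terminal_strip: Cream screw terminal strip, 22 x 111 x 17 mm, loose on the bench beside the board on the clamp's side; leave alone. Origin at the centre of its underside
- relay_1: Blue plug-in relay with an orange top, 62 x 28 x 64 mm, standing loose beside the board on the clamp's side; leave alone. Origin at the centre of its underside
- marker_1: Black marker pen, 16 x 126 x 17 mm, loose on the bench beside the board on the fence's side; leave alone. Origin at the centre of its underside
- side_cutter: Side cutters with red handles, 59 x 130 x 13 mm, loose on the bench to the left of the jig; leave alone. Origin at the centre of its underside
- tape_measure: Yellow and black tape measure, 38 x 68 x 58 mm, loose on the bench beyond the jig; leave alone. Origin at the centre of its underside

How it is judged:
On the way, in this order (a step that is already met when the one before it is completed fails the run):
1. the rail lies in the guide with its front end against the stop block, the clamp still open (x of rail_front in the frame of jig_stop above -0.0025 m and y of rail_front in the frame of jig_stop between -0.005 and 0.005 m and value of joint clamp below 0.6 rad), for 0.2 s.
2. the clamp lever is pushed round and its cam presses on the rail (value of joint clamp above 1.3 rad and contact force between rail and clamp above 1 N), for 0.2 s.
At the end, for the whole second after the job is handed in: The rail lies flat in the channel (within 0.04 rad of it), its front end within 2.5 mm of the stop block's face; the clamp lever stands beyond 1.3 rad and its cam presses on the rail with more than 1 N; everything is at rest and the robot has let go (all of step 2 and x of rail_front in the frame of jig_stop above -0.0025 m and y of rail_front in the frame of jig_stop between -0.005 and 0.002 m and z of rail_front in the frame of jig_stop below 0.003 m and angle between the y axis of rail and the x axis of jig, either way round below 0.04 rad and linear speed of rail below 0.01 m/s); the robot touches nothing.
It fails at once if the clamp is swung before the rail has been pushed home (value of joint clamp above 0.6 rad and x of rail_front in the frame of jig_stop below -0.006 m).
It fails at once if the rail is lifted or tipped up off the board, or falls off it (z of any of rail_front, rail_rear in the frame of jig_stop above 0.01 m or z of rail_rear in the frame of jig_stop below -0.01 m).
It fails at once if a bystander is shoved by more than 20 mm (distance of any of terminal_strip, relay_1, marker_1, side_cutter, tape_measure from where it was at the start of the episode above 0.02 m).
It also fails if it takes over 59 s, if anything falls off the work surface, if the arm or the gripper's body presses on something with over 40 N, if the wrist force passes 120 N, or if a joint passes its speed limit or range.

ROBOT

A 7-joint arm with a two-finger parallel gripper is mounted at the origin on a cart in front of the work surface, level with it; the furniture and walls round the work are solid. World frame = base frame: x ahead of the robot, y to its left, z up, the work surface at z = 0. Lengths are in m, angles in rad, forces in N, time in s.
With the tool pointing down it reaches from about 0.4 to 0.875 m from the base axis. Payload 19.3 kg.
Tool frame: the origin (TCP) lies midway between the tips of the shut fingers; the grasp point (between the pads) lies 19 mm behind it (bot.pinch_z is the distance from the TCP to the grasp point, in m); z points along the fingers, y is the line along which they close (so a half turn about z gives the same grasp; the last joint's range is limited). The gripper opens to 85 mm and grips with 20 to 120 N. Pads are 22 mm wide; open, the fingers measure 114 mm over their backs; the gripper's body (76 mm by 85 mm) begins 54 mm behind the grasp point. The pads swing forward as they close: fully open they stand 13 mm farther back than shut.
Start: joints at [-1.316, 0.521, -0.036, 1.599, 0.021, 1.021, -0.113], TCP at [0.199, 0.592, 0.231] pointing down, gripper open.
Joint ranges: [-2.91, 2.91], [-0.3, 2.13], [-1.5, 1.42], [0.17, 2.43], [-1.26, 4.41], [0.16, 1.93], [-2.52, 2.52]. Speed limits (rad/s): [1.89, 1.89, 2.39, 2.39, 3.01, 3.01, 3.01].

INTERFACE

Orientations are given as [roll, pitch, yaw] about the fixed x, y, z axes, in that order (R = Rz(yaw) Ry(pitch) Rx(roll)).
In Python, from workcell import observe, viewer, bot gives the robot as it stands. The module is installed in compiled form; this text tells all that it offers.
- The arm moves only by the tool play_rows, never from a script. Its argument "motion" is a list of rows, each a list of 7 numbers: the shift along the tool's x, y, z in cm, then the turn, a rotation vector about the tool's x, y, z in rad, then the opening, from -1 (shut) to 1 (fully open), so that 0 is half open. A call has exactly 5 rows; each row is the pose to reach, as a shift and turn from the pose commanded when the call began, along the tool's axes at that moment; what a row does not reach only later rows make up. A row lasts 1/10 s, in which the tool goes at most 50 mm and 8.59 degrees, less where a joint would pass 70% of its speed; a pose out of reach is approached as far as the arm can. A call with a gripper value outside its range is refused whole. The fingers move at their own pace and stop on an object; "squeeze" is the grip in N (left out, the last holds). Time passes only in rows, so rows that repeat a pose let the fingers close, or fill a call up. It gives the time, the measured TCP pose, the force, the opening and the grip force at its end, in the units of the state.
- observe(): the state, without advancing time (a new reading comes with each control period).
- viewer.grab_frame(name): name is "scene" or "top"; returns (picture, depth): 400x640x3 uint8, red, green, blue; 400x640 float32, m along the optical axis (not along the pixel's ray), 0 where there is no reading.
- viewer.camera_info(name): a dict with "fx", "fy", "cx", "cy" (pixels), "k1" (the pictures are not rectified: a ray, as slopes to the right and down, at radius r is drawn at 1 + k1 r^2 times it, then the intrinsics apply), "R" (3x3) and "t" (3): a world point X has camera coordinates R X + t. Camera axes: x right, y down, z forward; pixel columns grow to the right and rows downward; lengths in m; the calibration is good to about 2 mm. A picture is of the moment at which its call begins. camera_info takes no time and is no camera call.
- bot.job_done(): hands the job in; it is judged then, once.
The state is a dict: "clock": time; "qpos": joint angles; "qd": joint speeds; "joint_efforts": joint torques, N m; "position": TCP position; "tool_rot": TCP orientation; "force": force on the tool from outside, world axes, zero at the start; "moment": the same for the moment, N m; "grip_width": finger opening in m; "finger_force": force on a finger pad.
Only numpy, scipy, OpenCV 4.12 (cv2) and the standard library are available. Lean on these libraries where they do the work, as an engineer would, in place of code of your own. Each camera call takes 0.05 s, during which the arm holds its last target. There are 200 camera calls.

## Working session

There is one attempt and no reset: what is moved stays moved. The work goes in short steps, Python scripts to look and compute and a tool call to move; the robot and the scene stay as the last step left them, time stands still between calls to the robot, and variables do not carry over. Pictures are saved under pics/ and viewed, at most 10 in all, crops included, and the job is handed in when it is done.

Besides the shell and the picture viewer there is one more tool, called after ">>>" in YAML: its name, and indented under it one key for each argument. play_rows: Moves the arm, as the interface text tells. Its arguments: {"type":"object","properties":{"motion":{"type":"array"},"squeeze":{"type":"number"}},"required":["motion"]}

```bash
mkdir -p pics
cat > h.py <<'E'
import numpy as np, cv2
from workcell import observe, viewer, bot
def grab(n,f=None):
    p,d=viewer.grab_frame(n)
    if f: cv2.imwrite('pics/'+f,p[:,:,::-1])
    return p,d,viewer.camera_info(n)
def rays(px,c):
    px=np.atleast_2d(np.float64(px))
    s=(px-[c['cx'],c['cy']])/[c['fx'],c['fy']]
    u=s.copy()
    for _ in range(20): u=s/(1+c['k1']*(u**2).sum(1,keepdims=True))
    R=np.array(c['R']);t=np.array(c['t'])
    return -R.T@t, np.c_[u,np.ones(len(u))]@R
def plane(px,c,z):
    o,d=rays(px,c); return o+d*((z-o[2])/d[:,2])[:,None]
def proj(X,c):
    x=np.atleast_2d(X)@np.array(c['R']).T+np.array(c['t']); u=x[:,:2]/x[:,2:]
    u=u*(1+c['k1']*(u**2).sum(1,keepdims=True)); return u*[c['fx'],c['fy']]+[c['cx'],c['cy']]
E
python3 - <<'E'
from h import *
for n in('top','scene'):
    p,d,c=grab(n,n+'0.png'); print(n,{k:np.round(v,3).tolist() for k,v in c.items()})
print(observe())
E
```

```text
top {'fx': 509.259, 'fy': 509.259, 'cx': 320.731, 'cy': 195.887, 'k1': -0.079, 'R': [[-0.023, -1.0, -0.008], [-0.987, 0.024, -0.157], [0.157, 0.004, -0.988]], 't': [0.148, 0.574, 1.05]}
scene {'fx': 413.992, 'fy': 413.992, 'cx': 323.136, 'cy': 207.399, 'k1': -0.034, 'R': [[0.751, -0.66, -0.025], [-0.287, -0.292, -0.912], [0.595, 0.692, -0.409]], 't': [-0.356, 0.24, 0.435]}
{'clock': 0.1, 'qpos': array([-1.3161666 ,  0.52195838, -0.0363296 ,  1.59992421,  0.02119456,
        1.02107575, -0.11281642]), 'qd': array([ 0.00160252, -0.00190629, -0.00057269, -0.00236467, -0.00075187,
       -0.00124662, -0.00064854]), 'joint_efforts': array([ 3.15105317e-03, -9.28481054e+01,  1.98429264e+00, -3.70530009e+01,
        1.82628521e-02,  5.35631945e-03,  2.75511667e-05]), 'position': array([0.19940469, 0.59203874, 0.23079037]), 'tool_rot': array([-3.14061358e+00,  6.11830114e-05,  2.81673410e+00]), 'force': array([-0.1214288 ,  0.55434986,  0.18684235]), 'moment': array([0.00741138, 0.00479269, 0.05806557]), 'finger_force': 0.0, 'grip_width': 0.08529604586913078}
```

View pics/top0.png

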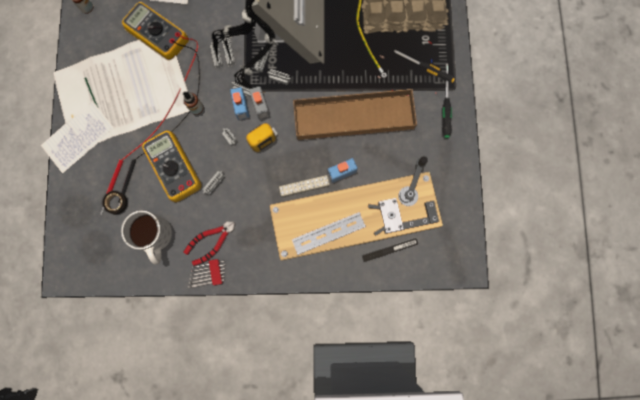

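View pics/scene0.png

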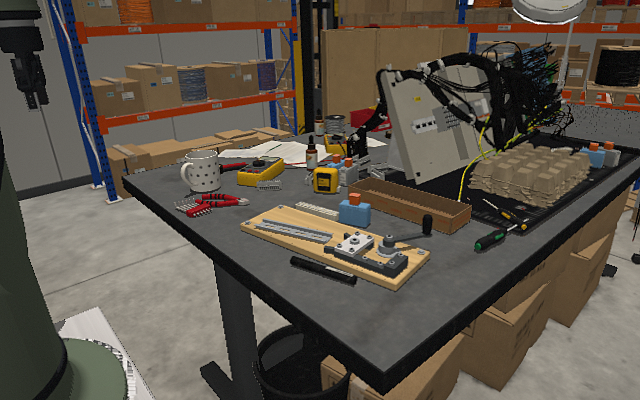

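The top view shows the board with corners at about (271,205), (433,172), (442,226) and (281,260). The rail runs from (295,250) to (366,220), the pivot is near (408,196) and the knob near (422,161). The scene view agrees, with the mouth and stop to the right, which is -y in the world.

```bash
cat > meas.py <<'E'
from h import *
def board(p,c):
    hsv=cv2.cvtColor(p,cv2.COLOR_RGB2HSV)
    m=cv2.inRange(hsv,(8,50,120),(28,200,255)); roi=np.zeros_like(m); roi[165:270,262:450]=255; m&=roi
    n,l,s,_=cv2.connectedComponentsWithStats(m); k=1+s[1:,4].argmax()
    ys,xs=np.where(l==k)
    P=plane(np.c_[xs,ys],c,0.015)[:,:2]*1000
    return P
def rail(p,c,T):
    # bright grey pixels on the board within jig x -190..60, |y|<40 at rail-top height
    hsv=cv2.cvtColor(p,cv2.COLOR_RGB2HSV); m=(hsv[:,:,1]<45)&(hsv[:,:,2]>110)
    ys,xs=np.where(m); P=tojig(plane(np.c_[xs,ys],c,0.0225)[:,:2],T); 
    k=(P[:,0]>-170)&(P[:,0]<T.get('xmax',10))&(abs(P[:,1])<40)
    return P[k],np.c_[xs,ys][k]
def tojig(P,T):
    a=T['a'];R=np.array([[np.cos(a),-np.sin(a)],[np.sin(a),np.cos(a)]]); return (P*1000-T['o'])@R
def toworld(P,T):
    a=T['a'];R=np.array([[np.cos(a),-np.sin(a)],[np.sin(a),np.cos(a)]]); return (np.atleast_2d(P)@R.T+T['o'])/1000
E
cat > a.py <<'E'
from meas import *
p,d,c=grab('top')
P=board(p,c); (ctr,sz,ang)=cv2.minAreaRect(np.float32(P)); print(ctr,sz,ang)
b=cv2.boxPoints((ctr,sz,ang)); e=[b[1]-b[0],b[2]-b[1]]; e=max(e,key=np.linalg.norm)
if e[1]>0:e=-e
a=np.arctan2(e[1],e[0]); 
u=np.array([np.cos(a),np.sin(a)]);v=np.array([-u[1],u[0]])
o=np.array(ctr)+7.5*u-17.5*v
T=dict(a=a,o=o); print('a',a,'o',o)
np.save('T.npy',T)
Q,px=rail(p,c,T); r=cv2.minAreaRect(np.float32(Q)); print('rail jig',len(Q),r, cv2.boxPoints(r).round(1).tolist())
for nm,q,z in [('pivot',(115,35),.045),('stopface',(145,0),.03),('mouth',(47,0),.015)]:
    w=np.r_[toworld(q,T)[0],z]; print(nm,w.round(4),proj(w,c).round(1))
# knob
hsv=cv2.cvtColor(p,cv2.COLOR_RGB2HSV); m=(hsv[:,:,2]<60).astype(np.uint8); m[:150]=0;m[185:]=0;m[:,:405]=0;m[:,440:]=0
ys,xs=np.where(m); print('knob px',len(xs),xs.mean(),ys.mean(),xs.min(),xs.max(),ys.min(),ys.max())
k=plane([(xs.mean(),ys.mean())],c,0.055)[0]; kj=tojig(k[:2],T)-[115,35]; print(k,kj,np.hypot(*kj),np.degrees(np.arctan2(kj[1],kj[0])))
big=cv2.resize(p[150:270,260:450],None,fx=4,fy=4,interpolation=cv2.INTER_CUBIC)
cv2.imwrite('pics/crop1.png',big[:,:,::-1])
E
python3 a.py
```

```text
(538.2219848632812, 59.291748046875) (128.34449768066406, 367.9332580566406) 10.500187873840332
a -1.3875337 o [522.38182294  48.72816539]
rail jig 1025 ((-74.31117248535156, -9.704639434814453), (158.56593322753906, 35.055335998535156), 10.39021110534668) [[-155.5, -6.800000190734863], [-149.10000610351562, -41.20000076293945], [6.800000190734863, -12.600000381469727], [0.5, 21.799999237060547]]
pivot [ 0.5778 -0.058   0.045 ] [[410.  193.7]]
stopface [ 0.5488 -0.0938  0.03  ] [[425.9 207.5]]
mouth [0.5309 0.0025 0.015 ] [[381.4 217.5]]
knob px 61 422.26229508196724 161.19672131147541 418 426 157 166
[ 0.64654298 -0.08651152  0.055     ] [40.60196029 62.43611604] 74.47675989908244 56.96420926591591
```

View pics/crop1.png

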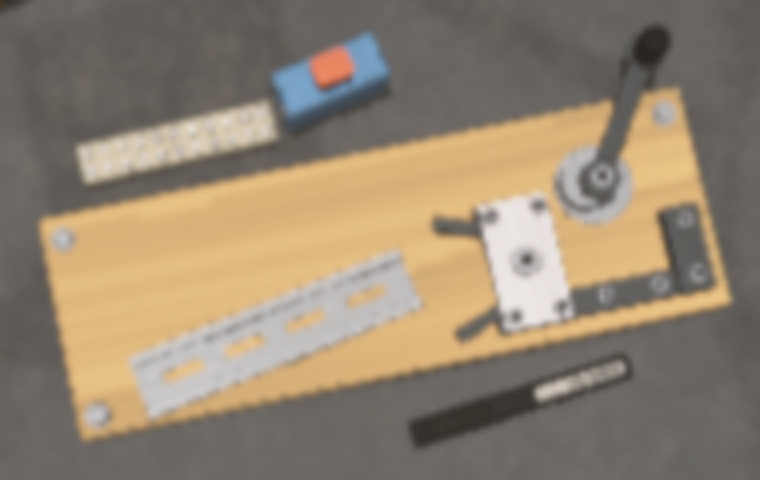

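The crop shows the rail askew, front up and right (corners about (130,360), (400,252), (420,305), (150,415)). The lever is open with its knob at (652,45), and the mouth wings are at (455,225) and (475,330). The first move brings the shut fingers over the -y side of the rail's rear end, to push that end sideways and straighten the rail.

```bash
cat > go.py <<'E'
import sys
from meas import *
from scipy.spatial.transform import Rotation as Ro
T=np.load('T.npy',allow_pickle=True).item()
def go(x,y,z,jyaw=0):
    s=observe(); w=np.r_[toworld((x,y),T)[0],z/1000]
    R=Ro.from_euler('xyz',s['tool_rot']); G=Ro.from_euler('xyz',[np.pi,0,T['a']+np.pi+jyaw])
    print('shift cm',(R.inv().apply(w-s['position'])*100).round(2),'turn',(R.inv()*G).as_rotvec().round(3))
    print('now jig',tojig(s['position'][:2],T).round(1),'z',round(s['position'][2]*1000,1),'t',s['clock'],'F',s['force'].round(1),'q',s['qpos'].round(2))
if __name__=='__main__': go(*map(float,sys.argv[1:]))
E
python3 go.py -140 -64 150
```

```text
shift cm [-35.55 -32.06   8.12] turn [-1.000e-03  1.000e-03  1.063e+00]
now jig [-593.1 -218.6] z 230.9 t 0.15 F [ 0.2 -0.3 -0.4] q [-1.32  0.52 -0.04  1.6   0.02  1.02 -0.11]
```

>>> play_rows:
  motion:
    - [-35.5, -32, 5, 0, 0, 1.063, -1]
    - [-35.5, -32, 5, 0, 0, 1.063, -1]
    - [-35.5, -32, 5, 0, 0, 1.063, -1]
    - [-35.5, -32, 5, 0, 0, 1.063, -1]
    - [-35.5, -32, 5, 0, 0, 1.063, -1]
  squeeze: 40

```text
clock: 0.65
position: [0.322, 0.3737, 0.2052]
tool_rot: [3.141, -0.0, 2.061]
force: [0.9, 0.3, -0.7]
grip_width: 0.0126
finger_force: 0.0
```

```bash
python3 go.py -140 -64 120
```

```text
shift cm [-22.83   0.52   8.51] turn [ 0.    -0.     0.307]
now jig [-356.1 -137.9] z 205.2 t 0.65 F [ 0.9  0.3 -0.7] q [-1.12  0.35  0.18  1.98 -0.08  0.82 -0.41]
```

>>> play_rows:
  motion:
    - [-22.8, 0.5, 8.5, 0, 0, 0.307, -1]
    - [-22.8, 0.5, 8.5, 0, 0, 0.307, -1]
    - [-22.8, 0.5, 8.5, 0, 0, 0.307, -1]
    - [-22.8, 0.5, 8.5, 0, 0, 0.307, -1]
    - [-22.8, 0.5, 8.5, 0, 0, 0.307, -1]

```text
clock: 1.15
position: [0.4349, 0.1753, 0.1195]
tool_rot: [-3.141, 0.0, 1.759]
force: [0.1, 0.4, -0.5]
grip_width: 0.0001
finger_force: 0.0
```

```bash
python3 go.py -140 -64 18.5
```

```text
shift cm [-0.04 -0.1  10.1 ] turn [-0.     0.     0.005]
now jig [-140.4  -63. ] z 119.5 t 1.15 F [ 0.1  0.4 -0.5] q [-0.69  0.47  0.24  2.11 -0.19  0.59 -0.13]
```

>>> play_rows:
  motion:
    - [0, -0.1, 4, 0, 0, 0.005, -1]
    - [0, -0.1, 8, 0, 0, 0.005, -1]
    - [0, -0.1, 10.1, 0, 0, 0.005, -1]
    - [0, -0.1, 10.1, 0, 0, 0.005, -1]
    - [0, -0.1, 10.1, 0, 0, 0.005, -1]

```text
clock: 1.65
position: [0.4333, 0.1771, 0.0197]
tool_rot: [-3.141, 0.0, 1.755]
force: [-0.4, 0.8, 0.8]
grip_width: 0.0001
finger_force: 0.0
```

>>> play_rows:
  motion:
    - [0, 0.5, 0, 0, 0, 0, -1]
    - [0, 1.0, 0, 0, 0, 0, -1]
    - [0, 1.5, 0, 0, 0, 0, -1]
    - [0, 2.0, 0, 0, 0, 0, -1]
    - [0, 2.4, 0, 0, 0, 0, -1]

```text
clock: 2.15
position: [0.4575, 0.1819, 0.0195]
tool_rot: [3.141, -0.0, 1.755]
force: [-0.4, -0.8, 0.2]
grip_width: -0.0003
finger_force: 0.2
```

```bash
cat > r.py <<'E'
from meas import *
import sys
T=np.load('T.npy',allow_pickle=True).item()
p,d,c=grab('top')
Q,px=rail(p,c,T); m=np.zeros(p.shape[:2],np.uint8); m[px[:,1],px[:,0]]=1
n,l,s,_=cv2.connectedComponentsWithStats(m); k=1+s[1:,4].argmax(); Q=Q[l[px[:,1],px[:,0]]==k]
r=cv2.minAreaRect(np.float32(Q)); print(len(Q),r); print(cv2.boxPoints(r).round(1).tolist())
v=cv2.fitLine(np.float32(Q),cv2.DIST_L2,0,.01,.01).ravel(); print('axis',v,'y at',[(x,round(float(v[3]+(x-v[2])*v[1]/v[0]),1)) for x in(-150,-70,0)])
if len(sys.argv)>1: cv2.imwrite('pics/'+sys.argv[1],cv2.resize(p[150:270,260:450],None,fx=4,fy=4,interpolation=cv2.INTER_CUBIC)[:,:,::-1])
E
python3 r.py c2.png; python3 go.py -140 -64 60
```

```text
483 ((-32.205196380615234, -2.6642208099365234), (75.89349365234375, 34.45717239379883), 6.622102737426758)
[[-71.9000015258789, 10.100000381469727], [-67.9000015258789, -24.200000762939453], [7.5, -15.399999618530273], [3.5, 18.799999237060547]]
axis [  0.9917482    0.12820092 -31.84382     -2.385778  ] y at [(-150, -17.7), (-70, -7.3), (0, 1.7)]
shift cm [-0.27 -2.49 -4.06] turn [ 0.001 -0.     0.001]
now jig [-142.7  -39.1] z 19.5 t 2.2 F [ 0.4  0.6 -1.5] q [-0.61  0.68  0.15  2.09 -0.26  0.39 -0.07]
```

View pics/c2.png

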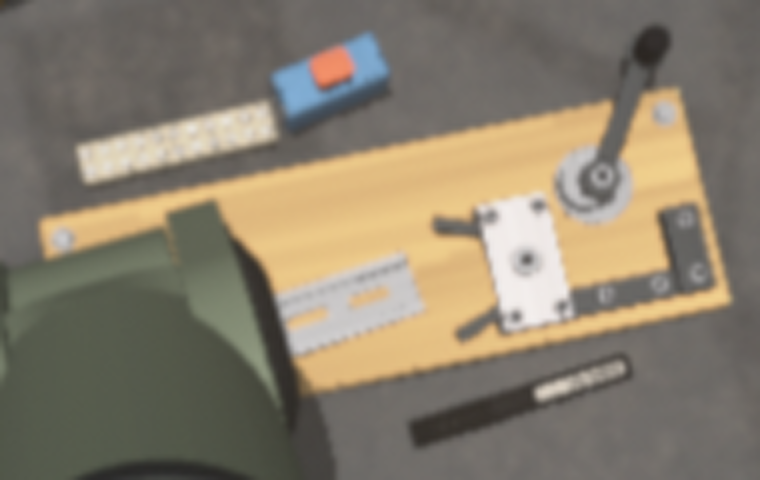

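The rail has turned to about 6.8°, so the side push is working. I'll push about 12 mm further, back off and look again.

>>> play_rows:
  motion:
    - [0, 0.3, 0.05, 0, 0, 0, -1]
    - [0, 0.6, 0.05, 0, 0, 0, -1]
    - [0, 0.9, 0.05, 0, 0, 0, -1]
    - [0, 1.2, 0.05, 0, 0, 0, -1]
    - [0, 1.2, 0.05, 0, 0, 0, -1]

```text
clock: 2.7
position: [0.4691, 0.1839, 0.0188]
tool_rot: [3.141, -0.0, 1.755]
force: [0.2, 0.1, -0.1]
grip_width: -0.0002
finger_force: 0.0
```

```bash
python3 r.py; python3 go.py -180 -50 80 1.5708
```

```text
498 ((-30.203182220458984, -2.709766387939453), (76.85126495361328, 34.9692268371582), 1.2418458461761475)
[[-69.0, 13.899999618530273], [-68.19999694824219, -21.0], [8.600000381469727, -19.399999618530273], [7.800000190734863, 15.600000381469727]]
axis [ 9.9990618e-01  1.3699508e-02 -2.9678946e+01 -2.7663548e+00] y at [(-150, -4.4), (-70, -3.3), (0, -2.4)]
shift cm [ 3.74 -2.19 -6.13] turn [ 0.    0.   -1.57]
now jig [-142.6  -28.1] z 18.8 t 2.75 F [-1.7 -0.3 -0.9] q [-0.61  0.69  0.16  2.06 -0.25  0.41 -0.07]
```

The rail is straight now, about 1° off with y near -3. Next I lift off, turn the tool 90° so the wide side of the tips faces the rail, and go behind the rear end.

>>> play_rows:
  motion:
    - [0, -1.0, 0, 0, 0, 0, -1]
    - [0, -1.0, -4, 0, 0, 0, -1]
    - [3, 0, -6, 0, 0, -0.15, -1]
    - [3.2, 2.4, -6, 0, 0, -1.57, -1]
    - [3.2, 2.4, -6, 0, 0, -1.57, -1]

```text
clock: 3.25
position: [0.4879, 0.2213, 0.0796]
tool_rot: [3.139, 0.0, 2.212]
force: [-0.3, -0.2, -0.3]
grip_width: 0.0002
finger_force: 0.0
```

```bash
python3 go.py -172 -3.5 60 1.5708
```

```text
shift cm [-0.31 -0.27  1.96] turn [ 0.002  0.002 -1.113]
now jig [-176.    -2.5] z 79.6 t 3.25 F [-0.3 -0.2 -0.3] q [-0.6   0.6   0.09  1.96 -0.09  0.58  0.19]
```

>>> play_rows:
  motion:
    - [-0.3, -0.3, 2, 0, 0, -1.113, -1]
    - [-0.3, -0.3, 2, 0, 0, -1.113, -1]
    - [-0.3, -0.3, 2, 0, 0, -1.113, -1]
    - [-0.3, -0.3, 2, 0, 0, -1.113, -1]
    - [-0.3, -0.3, 2, 0, 0, -1.113, -1]

```text
clock: 3.75
position: [0.4848, 0.2153, 0.0587]
tool_rot: [-3.141, -0.001, 2.961]
force: [-0.3, 0.5, -0.6]
grip_width: -0.0003
finger_force: 0.0
```

```bash
python3 go.py -172 -3.5 60 1.5708; python3 r.py
```

```text
shift cm [-0.24  0.24 -0.13] turn [-0.    -0.001 -0.364]
now jig [-170.6   -6.6] z 58.7 t 3.75 F [-0.3  0.5 -0.6] q [-0.45  0.63 -0.11  1.97  0.13  0.55  0.74]
620 ((-43.560523986816406, -3.0530052185058594), (103.29366302490234, 34.757652282714844), 0.7129265069961548)
[[-95.4000015258789, 13.699999809265137], [-95.0, -21.100000381469727], [8.300000190734863, -19.799999237060547], [7.900000095367432, 15.0]]
axis [ 9.9936938e-01 -3.5507921e-02 -3.9267021e+01 -2.1499727e+00] y at [(-150, 1.8), (-70, -1.1), (0, -3.5)]
```

>>> play_rows:
  motion:
    - [-0.3, 0.2, 0, 0, 0, -0.364, -1]
    - [-0.3, 0.2, 0, 0, 0, -0.364, -1]
    - [-0.3, 0.2, 0, 0, 0, -0.364, -1]
    - [-0.3, 0.2, 0, 0, 0, -0.364, -1]
    - [-0.3, 0.2, 0, 0, 0, -0.364, -1]

```text
clock: 4.3
position: [0.4887, 0.2168, 0.0587]
tool_rot: [-3.142, -0.0, -2.968]
force: [0.4, -0.4, -0.4]
grip_width: -0.0001
finger_force: 0.0
```

```bash
python3 go.py -172 -3 18.5 1.5708
```

```text
shift cm [0.04 0.06 4.02] turn [-0.   -0.   -0.01]
now jig [-171.4   -2.5] z 58.7 t 4.3 F [ 0.4 -0.4 -0.4] q [-0.38  0.64 -0.21  1.96  0.23  0.57  1.  ]
```

>>> play_rows:
  motion:
    - [0, 0, 2, 0, 0, -0.01, -1]
    - [0, 0, 4.05, 0, 0, -0.01, -1]
    - [0, 0, 4.05, 0, 0, -0.01, -1]
    - [0, -0.6, 4.05, 0, 0, -0.01, -1]
    - [0, -1.2, 4.05, 0, 0, -0.01, -1]

```text
clock: 4.8
position: [0.4916, 0.2048, 0.0192]
tool_rot: [3.142, 0.001, -2.955]
force: [0.6, -0.4, -0.5]
grip_width: -0.0001
finger_force: 0.0
```

>>> play_rows:
  motion:
    - [0, -0.5, 0, 0, 0, 0, -1]
    - [0, -1, 0, 0, 0, 0, -1]
    - [0, -1.5, 0, 0, 0, 0, -1]
    - [0, -2, 0, 0, 0, 0, -1]
    - [0, -2.5, 0, 0, 0, 0, -1]

```text
clock: 5.3
position: [0.496, 0.1801, 0.0184]
tool_rot: [3.142, 0.0, -2.955]
force: [0.3, 1.2, 0.4]
grip_width: 0.0
finger_force: 0.4
```

```bash
sed -i "s/if n else/&/" r.py; python3 r.py c3.png; python3 go.py -100 -3 18.5 1.5708
```

```text
76 ((-4.933901786804199, 5.64778470993042), (15.026589393615723, 29.503162384033203), 89.46190643310547)
[[-19.799999237060547, -1.7000000476837158], [9.699999809265137, -2.0], [9.899999618530273, 13.0], [-19.600000381469727, 13.300000190734863]]
axis [ 0.987282   -0.15897876 -3.1878374   6.749608  ] y at [(-150, 30.4), (-70, 17.5), (0, 6.2)]
shift cm [ 0.1  -3.3  -0.02] turn [-0.001 -0.     0.003]
now jig [-133.    -2.1] z 18.3 t 5.35 F [ 0.6  0.1 -0.1] q [-0.32  0.7  -0.19  1.98  0.27  0.48  1.05]
```

View pics/c3.png

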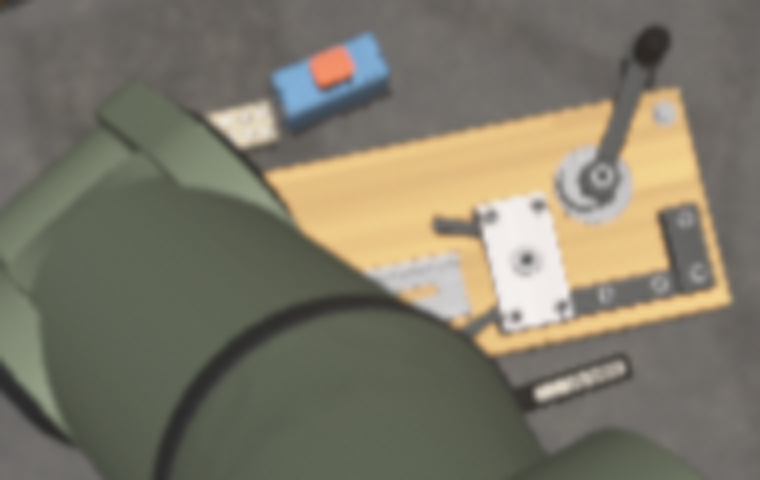

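The rail's front end (about (465,285) in the crop) is just entering the mouth and looks straight. I'll keep pushing and watch the force.

>>> play_rows:
  motion:
    - [0, -0.4, 0, 0, 0, 0, -1]
    - [0, -0.8, 0, 0, 0, 0, -1]
    - [0, -1.2, 0, 0, 0, 0, -1]
    - [-0.05, -1.6, 0, 0, 0, 0, -1]
    - [-0.1, -2, 0, 0, 0, 0, -1]

```text
clock: 5.85
position: [0.5006, 0.1607, 0.0183]
tool_rot: [-3.141, -0.0, -2.954]
force: [0.1, 0.3, 0.0]
grip_width: -0.0002
finger_force: 0.3
```

```bash
cat > s.py <<'E'
from h import *
import sys
p,d,c=grab('scene')
cv2.imwrite('pics/'+sys.argv[1],cv2.resize(p[190:300,230:440],None,fx=3.8,fy=3.8,interpolation=cv2.INTER_CUBIC)[:,:,::-1])
E
python3 s.py s1.png; python3 go.py -100 -1 18.5 1.5708
```

```text
shift cm [ 0.01 -1.33 -0.03] turn [-0.001 -0.     0.003]
now jig [-113.3   -0.9] z 18.2 t 5.9 F [ 0.7 -1.2  0.1] q [-0.28  0.7  -0.19  1.99  0.28  0.48  1.08]
```

View pics/s1.png

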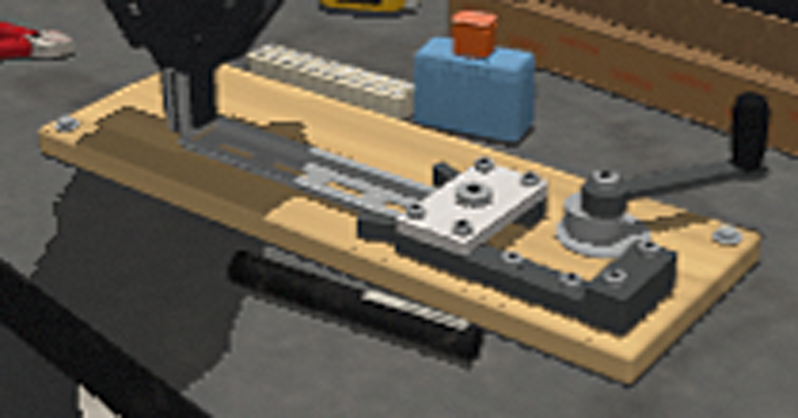

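The rail has entered the mouth under the bush plate, with its rear at about (185,130) against the fingertips. Continuing the push.

>>> play_rows:
  motion:
    - [0, -0.6, 0, 0, 0, 0, -1]
    - [0, -1.2, 0, 0, 0, 0, -1]
    - [0, -1.8, 0, 0, 0, 0, -1]
    - [0, -2.4, 0, 0, 0, 0, -1]
    - [-0.05, -3, 0, 0, 0, 0, -1]

```text
clock: 6.4
position: [0.5067, 0.1311, 0.0183]
tool_rot: [-3.141, -0.0, -2.955]
force: [0.5, -0.1, 0.5]
grip_width: 0.0004
finger_force: 0.2
```

>>> play_rows:
  motion:
    - [0, -0.6, 0, 0, 0, 0, -1]
    - [0, -1.2, 0, 0, 0, 0, -1]
    - [0, -1.8, 0, 0, 0, 0, -1]
    - [0, -2.4, 0, 0, 0, 0, -1]
    - [0, -3, 0, 0, 0, 0, -1]

```text
clock: 6.9
position: [0.5123, 0.1017, 0.0183]
tool_rot: [-3.142, -0.0, -2.954]
force: [-0.3, 0.8, -0.0]
grip_width: 0.0003
finger_force: 0.2
```

```bash
python3 s.py s2.png; python3 go.py -20 0 18.5 1.5708
```

```text
shift cm [-0.02 -3.28 -0.02] turn [-0.001 -0.     0.003]
now jig [-52.8  -0.3] z 18.3 t 6.95 F [ 0.9 -1.   0.1] q [-0.16  0.7  -0.2   2.    0.29  0.47  1.18]
```

View pics/s2.png

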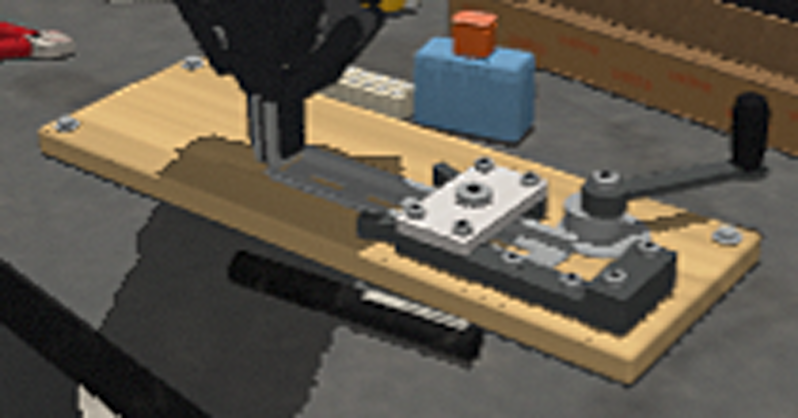

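The front has emerged past the bush plate (about (570,255)), with about 33 mm to go.

>>> play_rows:
  motion:
    - [0, -0.5, 0, 0, 0, 0, -1]
    - [0, -1, 0, 0, 0, 0, -1]
    - [0, -1.5, 0, 0, 0, 0, -1]
    - [0, -2, 0, 0, 0, 0, -1]
    - [0, -2.5, 0, 0, 0, 0, -1]

```text
clock: 7.45
position: [0.5169, 0.0772, 0.0183]
tool_rot: [-3.142, -0.0, -2.954]
force: [-0.0, -0.2, -0.6]
grip_width: 0.0001
finger_force: 0.3
```

>>> play_rows:
  motion:
    - [0, -0.1, 0, 0, 0, 0, -1]
    - [0, -0.2, 0, 0, 0, 0, -1]
    - [0, -0.3, 0, 0, 0, 0, -1]
    - [0, -0.4, 0, 0, 0, 0, -1]
    - [0, -0.5, 0, 0, 0, 0, -1]

```text
clock: 7.95
position: [0.5178, 0.0728, 0.0183]
tool_rot: [3.142, -0.0, -2.954]
force: [-0.6, 0.7, 0.4]
grip_width: 0.0
finger_force: 0.3
```

>>> play_rows:
  motion:
    - [0, -0.1, 0, 0, 0, 0, -1]
    - [0, -0.2, 0, 0, 0, 0, -1]
    - [0, -0.3, 0, 0, 0, 0, -1]
    - [0, -0.4, 0, 0, 0, 0, -1]
    - [0, -0.4, 0, 0, 0, 0, -1]

```text
clock: 8.45
position: [0.5186, 0.0698, 0.0183]
tool_rot: [3.14, 0.001, -2.954]
force: [-1.3, 6.8, -1.1]
grip_width: 0.0001
finger_force: 3.2
```

```bash
python3 go.py -20 0 18.5 1.5708
```

```text
shift cm [ 0.01 -0.14 -0.02] turn [0.001 0.001 0.005]
now jig [-21.4   0.1] z 18.3 t 8.45 F [-1.3  6.8 -1.1] q [-0.09  0.7  -0.21  1.99  0.3   0.47  1.24]
```

The force rose to 6.8 N at TCP x = -21.4, close to the predicted home position. I'll press a little more and look.

>>> play_rows:
  motion:
    - [0, -0.1, 0, 0, 0, 0, -1]
    - [0, -0.2, 0, 0, 0, 0, -1]
    - [0, -0.2, 0, 0, 0, 0, -1]
    - [0, -0.1, 0, 0, 0, 0, -1]
    - [0, 0, 0, 0, 0, 0, -1]

```text
clock: 8.95
position: [0.5186, 0.0699, 0.0183]
tool_rot: [3.141, 0.0, -2.953]
force: [0.1, 3.2, -0.9]
grip_width: -0.0001
finger_force: 1.6
```

```bash
python3 s.py s3.png; python3 go.py -20 0 18.5 1.5708
```

```text
shift cm [ 0.   -0.14 -0.02] turn [0.001 0.    0.005]
now jig [-21.4   0. ] z 18.3 t 9.0 F [0.2 7.1 0.1] q [-0.09  0.7  -0.21  1.99  0.3   0.48  1.24]
```

View pics/s3.png

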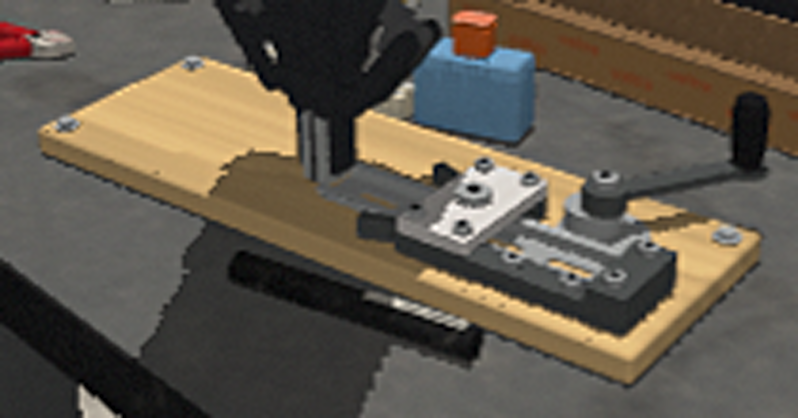

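The rail is home: its front meets the stop at about (625,250) and its rear is before the mouth. Now I back off, rise, and work out the approach to the knob, checking the clearance to the relay.

>>> play_rows:
  motion:
    - [0, 0.6, 0, 0, 0, 0, -1]
    - [0, 2, -0.2, 0, 0, 0, -1]
    - [0, 2, -5, 0, 0, 0, -1]
    - [0, 2, -10, 0, 0, 0, -1]
    - [0, 2, -12, 0, 0, 0, -1]

```text
clock: 9.5
position: [0.5158, 0.0898, 0.1423]
tool_rot: [3.141, 0.004, -2.954]
force: [-0.1, -0.5, -1.2]
grip_width: -0.0005
finger_force: 0.0
```

```bash
python3 go.py 182 80 135 -0.576
python3 - <<'E'
from meas import *
T=np.load('T.npy',allow_pickle=True).item(); c=viewer.camera_info('top')
print(tojig(plane([(332.5,181),(357,169)],c,0.)[:,:2],T), tojig(plane([(296,138),(415,128)],c,0.0)[:,:2],T))
E
```

```text
shift cm [ -7.8  -22.39   0.75] turn [5.000e-03 2.000e-03 2.151e+00]
now jig [-41.6   1. ] z 142.3 t 9.5 F [-0.1 -0.5 -1.2] q [-0.07  0.49 -0.29  1.94  0.21  0.73  1.28]
[[-40.36507946 104.76338389]
 [ 19.61462264 120.3536128 ]] [[-101.16980202  219.8798673 ]
 [ 171.00061973  186.93588126]]
```

>>> play_rows:
  motion:
    - [-7.8, -22.4, 0, 0, 0, 2.15, -1]
    - [-7.8, -22.4, 0, 0, 0, 2.15, -1]
    - [-7.8, -22.4, 0, 0, 0, 2.15, -1]
    - [-7.8, -22.4, 0, 0, 0, 2.15, -1]
    - [-7.8, -22.4, 0, 0, 0, 2.15, -1]

```text
clock: 10.0
position: [0.6341, -0.1194, 0.1385]
tool_rot: [-3.141, 0.001, 2.571]
force: [-0.6, 0.8, 0.3]
grip_width: 0.0
finger_force: 0.0
```

```bash
python3 go.py 182 80 135 -0.576
```

```text
shift cm [0.19 0.32 0.35] turn [0.000e+00 1.000e-03 1.393e+00]
now jig [185.6  79.2] z 138.5 t 10.0 F [-0.6  0.8  0.3] q [ 0.14  0.66 -0.07  1.62  0.05  0.87  1.05]
```

>>> play_rows:
  motion:
    - [0, 0, 0, 0, 0, 1.393, -1]
    - [0, 0, 0, 0, 0, 1.393, -1]
    - [0, 0, 0, 0, 0, 1.393, -1]
    - [0, 0, 0, 0, 0, 1.393, -1]
    - [0, 0, 0, 0, 0, 1.393, -1]

```text
clock: 10.5
position: [0.6332, -0.1159, 0.1384]
tool_rot: [-3.142, -0.0, 1.823]
force: [-0.0, 1.0, -0.3]
grip_width: 0.0001
finger_force: 0.0
```

```bash
python3 go.py 182 80 46 -0.576
```

```text
shift cm [-0.    0.11  9.24] turn [-0.    -0.     0.645]
now jig [182.1  78.9] z 138.4 t 10.5 F [-0.   1.  -0.3] q [ 0.01  0.66  0.13  1.63 -0.1   0.86  0.43]
```

>>> play_rows:
  motion:
    - [0, 0.1, 0, 0, 0, 0.645, -1]
    - [0, 0.1, 0, 0, 0, 0.645, -1]
    - [0, 0.1, 2, 0, 0, 0.645, -1]
    - [0, 0.1, 5.5, 0, 0, 0.645, -1]
    - [0, 0.1, 9.2, 0, 0, 0.645, -1]

```text
clock: 11.0
position: [0.6347, -0.1155, 0.0459]
tool_rot: [3.14, -0.0, 1.179]
force: [-0.1, -0.2, -0.7]
grip_width: -0.0002
finger_force: 0.0
```

```bash
python3 go.py 182 80 46 -0.576
cat > k.py <<'E'
from meas import *
import sys
T=np.load('T.npy',allow_pickle=True).item()
p,d,c=grab('scene'); 
hsv=cv2.cvtColor(p,cv2.COLOR_RGB2HSV); m=(hsv[:,:,2]<45)
# knob: dark px near expected knob positions
for deg in range(50,165,5):
    a=np.radians(deg); w=np.r_[toworld((115+75*np.cos(a),35+75*np.sin(a)),T)[0],.055]; q=proj(w,c)[0].round().astype(int)
    print(deg,q,m[q[1]-4:q[1]+5,q[0]-2:q[0]+3].mean().round(2),end='; ')
cv2.imwrite('pics/'+sys.argv[1],cv2.resize(p[150:300,300:500],None,fx=4,fy=4,interpolation=cv2.INTER_CUBIC)[:,:,::-1])
E
python3 k.py k1.png
```

```text
shift cm [-0.04 -0.04 -0.01] turn [ 0.001 -0.     0.001]
now jig [181.9  80.5] z 45.9 t 11.0 F [-0.1 -0.2 -0.7] q [-0.08  0.8   0.26  1.68 -0.29  0.7  -0.07]
50 [430 226] 1.0; 55 [428 225] 1.0; 60 [426 223] 1.0; 65 [424 222] 0.82; 70 [421 220] 0.18; 75 [418 219] 0.0; 80 [416 218] 0.0; 85 [413 217] 0.0; 90 [410 216] 0.0; 95 [406 215] 0.02; 100 [403 214] 0.0; 105 [400 214] 0.0; 110 [396 213] 0.02; 115 [393 213] 0.02; 120 [389 213] 0.0; 125 [386 213] 0.0; 130 [382 213] 0.0; 135 [379 213] 0.02; 140 [376 213] 0.02; 145 [372 214] 0.0; 150 [369 214] 0.0; 155 [366 215] 0.0; 160 [363 216] 0.0;
```

View pics/k1.png

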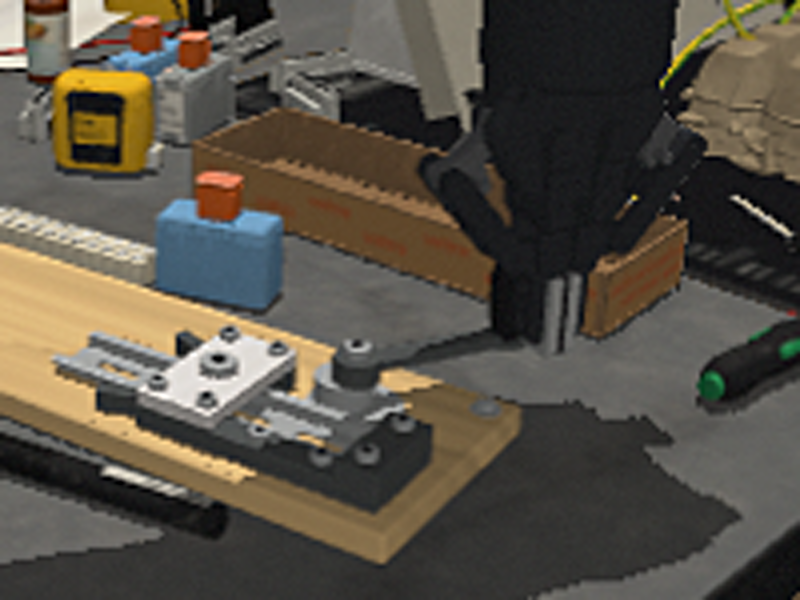

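The fingers (about (560,315)) stand just behind the knob (about (510,300)). I start the arc push about the pivot.

>>> play_rows:
  motion:
    - [0.5, 0, 0, 0, 0, 0, -1]
    - [1.0, 0, 0, 0, 0, 0, -1]
    - [1.2, 0, 0, 0, 0, 0, -1]
    - [1.96, 0.16, 0, 0, 0, -0.1, -1]
    - [2.73, 0.25, 0, 0, 0, -0.2, -1]

```text
clock: 11.55
position: [0.6478, -0.0925, 0.0482]
tool_rot: [3.139, 0.0, 1.388]
force: [-0.2, -1.6, -0.0]
grip_width: 0.0002
finger_force: 0.7
```

```bash
cat > arc.py <<'E'
from go import *
# nominal finger offset 20 behind knob; arc increments from present measured pose, aim listed phi's (deg)
s=observe(); R=Ro.from_euler('xyz',s['tool_rot']); P=tojig(s['position'][:2],T)-[115,35]
jy=np.degrees((s['tool_rot'][2]-T['a']-np.pi+np.pi)%(2*np.pi)-np.pi)
print('t',s['clock'],'F jig tang/rad', 'r',np.hypot(*P).round(1),'phi',(np.degrees(np.arctan2(P[1],P[0]))+14.9).round(1),'tool phi',round(jy+90,1),'F',s['force'].round(1),'z',s['position'][2].round(4),'q7',s['qpos'][6].round(2))
for ph in map(float,sys.argv[1:]):
    a=np.radians(ph); f=np.array([115,35])+75*np.r_[np.cos(a),np.sin(a)]+20*np.r_[np.sin(a),-np.cos(a)]
    w=np.r_[toworld(f,T)[0],.046]; G=Ro.from_euler('xyz',[np.pi,0,T['a']+np.pi+a-np.pi/2])
    print(ph,(R.inv().apply(w-s['position'])*100).round(2),(R.inv()*G).as_rotvec().round(3)[2])
E
python3 arc.py 74 80 86 92 98; python3 k.py k2.png
```

```text
t 11.55 F jig tang/rad r 78.1 phi 68.1 tool phi 69.0 F [-0.2 -1.6 -0. ] z 0.0482 q7 0.05
74.0 [0.79 0.13 0.22] -0.087
80.0 [1.59 0.23 0.22] -0.191
86.0 [2.4  0.24 0.22] -0.296
92.0 [3.21 0.17 0.22] -0.401
98.0 [4.01 0.02 0.22] -0.506
50 [430 226] 0.27; 55 [428 225] 0.62; 60 [426 223] 0.96; 65 [424 222] 1.0; 70 [421 220] 1.0; 75 [418 219] 0.6; 80 [416 218] 0.16; 85 [413 217] 0.0; 90 [410 216] 0.0; 95 [406 215] 0.02; 100 [403 214] 0.0; 105 [400 214] 0.0; 110 [396 213] 0.0; 115 [393 213] 0.0; 120 [389 213] 0.0; 125 [386 213] 0.04; 130 [382 213] 0.02; 135 [379 213] 0.02; 140 [376 213] 0.04; 145 [372 214] 0.0; 150 [369 214] 0.0; 155 [366 215] 0.0; 160 [363 216] 0.0;
```

>>> play_rows:
  motion:
    - [0.8, 0.13, 0.2, 0, 0, -0.09, -1]
    - [1.6, 0.23, 0.2, 0, 0, -0.19, -1]
    - [2.4, 0.24, 0.2, 0, 0, -0.3, -1]
    - [3.2, 0.17, 0.2, 0, 0, -0.4, -1]
    - [4.0, 0.02, 0.2, 0, 0, -0.506, -1]

```text
clock: 12.1
position: [0.6551, -0.0534, 0.0458]
tool_rot: [3.14, 0.001, 1.892]
force: [0.8, -1.6, -0.7]
grip_width: 0.0003
finger_force: 0.6
```

```bash
python3 arc.py 102 107 112 117 122
```

```text
t 12.1 F jig tang/rad r 77.5 phi 97.8 tool phi 97.9 F [ 0.8 -1.6 -0.7] z 0.0458 q7 0.38
102.0 [ 0.55  0.14 -0.02] -0.071
107.0 [ 1.22  0.24 -0.02] -0.159
112.0 [ 1.89  0.28 -0.02] -0.246
117.0 [ 2.57  0.26 -0.03] -0.333
122.0 [ 3.24  0.18 -0.03] -0.421
```

>>> play_rows:
  motion:
    - [0.55, 0.14, 0, 0, 0, -0.07, -1]
    - [1.2, 0.24, 0, 0, 0, -0.16, -1]
    - [1.9, 0.28, 0, 0, 0, -0.25, -1]
    - [2.55, 0.26, 0, 0, 0, -0.33, -1]
    - [3.2, 0.18, 0, 0, 0, -0.42, -1]

```text
clock: 12.6
position: [0.6467, -0.0225, 0.0457]
tool_rot: [3.141, 0.002, 2.311]
force: [0.5, -1.4, -0.7]
grip_width: -0.0
finger_force: 0.7
```

```bash
python3 arc.py 126 130 134 138 142
```

```text
t 12.6 F jig tang/rad r 77.5 phi 121.7 tool phi 121.9 F [ 0.5 -1.4 -0.7] z 0.0457 q7 0.66
126.0 [ 0.57  0.14 -0.03] -0.071
130.0 [ 1.1   0.23 -0.03] -0.141
134.0 [ 1.64  0.27 -0.03] -0.211
138.0 [ 2.18  0.28 -0.03] -0.281
142.0 [ 2.72  0.25 -0.03] -0.35
```

>>> play_rows:
  motion:
    - [0.57, 0.14, 0, 0, 0, -0.07, -1]
    - [1.1, 0.23, 0, 0, 0, -0.14, -1]
    - [1.64, 0.27, 0, 0, 0, -0.21, -1]
    - [2.2, 0.28, 0, 0, 0, -0.28, -1]
    - [2.7, 0.25, 0, 0, 0, -0.35, -1]

```text
clock: 13.1
position: [0.6307, -0.0012, 0.0458]
tool_rot: [3.141, 0.003, 2.661]
force: [3.4, -1.8, -1.0]
grip_width: -0.0005
finger_force: 2.2
```

```bash
python3 arc.py 145 148 151 154 156; python3 k.py k3.png
```

```text
t 13.1 F jig tang/rad r 77.6 phi 141.4 tool phi 141.9 F [ 3.4 -1.8 -1. ] z 0.0458 q7 0.89
145.0 [ 0.47  0.12 -0.02] -0.053
148.0 [ 0.87  0.19 -0.02] -0.106
151.0 [ 1.27  0.24 -0.02] -0.158
154.0 [ 1.68  0.27 -0.02] -0.211
156.0 [ 1.95  0.28 -0.02] -0.245
50 [430 226] 0.0; 55 [428 225] 0.0; 60 [426 223] 0.0; 65 [424 222] 0.0; 70 [421 220] 0.0; 75 [418 219] 0.0; 80 [416 218] 0.0; 85 [413 217] 0.0; 90 [410 216] 0.0; 95 [406 215] 0.02; 100 [403 214] 0.0; 105 [400 214] 0.02; 110 [396 213] 0.02; 115 [393 213] 0.04; 120 [389 213] 0.49; 125 [386 213] 0.82; 130 [382 213] 0.33; 135 [379 213] 0.44; 140 [376 213] 1.0; 145 [372 214] 0.8; 150 [369 214] 0.2; 155 [366 215] 0.0; 160 [363 216] 0.0;
```

>>> play_rows:
  motion:
    - [0.47, 0.12, 0, 0, 0, -0.05, -1]
    - [0.87, 0.19, 0, 0, 0, -0.11, -1]
    - [1.27, 0.24, 0, 0, 0, -0.16, -1]
    - [1.6, 0.26, 0, 0, 0, -0.2, -1]
    - [1.8, 0.27, 0, 0, 0, -0.22, -1]

```text
clock: 13.65
position: [0.6158, 0.0097, 0.0453]
tool_rot: [3.141, 0.002, 2.879]
force: [9.8, -6.3, 5.1]
grip_width: 0.0
finger_force: 5.7
```

```bash
python3 arc.py 154 156
```

```text
t 13.65 F jig tang/rad r 77.6 phi 155.0 tool phi 154.5 F [ 9.8 -6.3  5.1] z 0.0453 q7 1.04
154.0 [-0.14 -0.04 -0.07] 0.008
156.0 [ 0.12  0.03 -0.07] -0.027
```

The lever is at about its end position with about 12 N on the finger. I hold briefly, back off and rise clear.

>>> play_rows:
  motion:
    - [0, 0, 0, 0, 0, 0, -1]
    - [0, 0, 0, 0, 0, 0, -1]
    - [0, 0, 0, 0, 0, 0, -1]
    - [-0.5, 0, 0, 0, 0, 0, -1]
    - [-2.0, 0, 0, 0, 0, 0, -1]

```text
clock: 14.15
position: [0.6337, 0.0053, 0.0444]
tool_rot: [-3.141, -0.001, 2.88]
force: [-0.2, 0.0, 1.6]
grip_width: 0.0002
finger_force: 0.0
```

>>> play_rows:
  motion:
    - [0, 0, -5, 0, 0, 0, -1]
    - [0, 0, -10, 0, 0, 0, -1]
    - [5, 12, -14, 0, 0, 0, -1]
    - [5, 15, -14, 0, 0, 0, -1]
    - [5, 15, -14, 0, 0, 0, -1]

```text
clock: 14.65
position: [0.6248, 0.1513, 0.1824]
tool_rot: [3.141, -0.0, 2.878]
force: [1.3, -0.0, 0.3]
grip_width: -0.0003
finger_force: 0.0
```

```bash
python3 go.py 0 0 200; python3 k.py k4.png
python3 - <<'E'
from h import *
p,d,c=grab('top'); q,d,c=grab('scene')
a=cv2.resize(p[140:270,260:450],(480,328),interpolation=cv2.INTER_CUBIC); b=cv2.resize(q[170:310,230:450],(480,305),interpolation=cv2.INTER_CUBIC)
cv2.imwrite('pics/f.png',np.vstack([a[:295],b])[:,:,::-1])
E
```

```text
shift cm [  7.22 -12.57  -1.76] turn [ 0.    -0.     1.124]
now jig [-82.2 119.4] z 182.4 t 14.65 F [ 1.3 -0.   0.3] q [-0.19  0.61 -0.21  1.59  0.14  0.96  0.86]
50 [430 226] 0.02; 55 [428 225] 0.02; 60 [426 223] 0.0; 65 [424 222] 0.0; 70 [421 220] 0.0; 75 [418 219] 0.0; 80 [416 218] 0.0; 85 [413 217] 0.0; 90 [410 216] 0.0; 95 [406 215] 0.02; 100 [403 214] 0.02; 105 [400 214] 0.04; 110 [396 213] 0.02; 115 [393 213] 0.02; 120 [389 213] 0.0; 125 [386 213] 0.04; 130 [382 213] 0.02; 135 [379 213] 0.02; 140 [376 213] 0.04; 145 [372 214] 0.2; 150 [369 214] 0.8; 155 [366 215] 1.0; 160 [363 216] 0.76;
```

View pics/f.png

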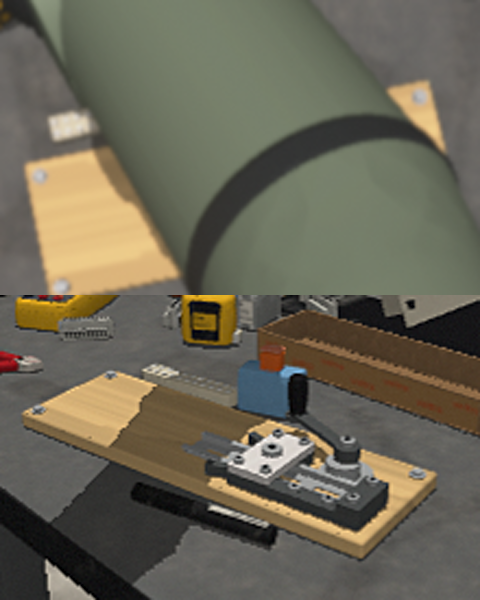

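The last picture shows the knob swung right round (about (298,390), 155°, so joint about 1.57) and the rail in the channel with its rear corner at (183,447). The bystanders are unmoved and the arm is clear. I'll do a numeric check of the rear corner, then hand in.

Run:
```python
from meas import *
T=np.load('T.npy',allow_pickle=True).item(); c=viewer.camera_info('scene')
for x in (-25,-20,-15,-10):
    print(x,[proj(np.r_[toworld((x,y),T)[0],.0225],c)[0].round(1).tolist() for y in(-18.5,16.5)])
print('seen corner jig',tojig(plane([(313.9,239.8)],c,.0225)[:,:2],T), observe()['qd'].round(3).max())
```

```text
-25 [[308.3, 237.3], [320.0, 230.2]]
-20 [[310.3, 238.0], [322.0, 230.9]]
-15 [[312.4, 238.8], [324.1, 231.6]]
-10 [[314.5, 239.5], [326.1, 232.3]]
seen corner jig [[-10.25439249 -19.97390767]] 0.06
```

```bash
python3 -c "
from workcell import bot
print(bot.job_done())"
```

```text
the job is handed in; nothing more can be done
None
```

I pushed the rail home against the stop and swung the clamp lever right round to about 1.57 rad. The robot is clear and the bystanders look unmoved; I handed the job in, but no verdict came back.

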